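# Set the mitre guide over by one index hole

## Task

Set the mitre guide ready to cut the dark brown batten: hook a fingertip through the red pull ring, lift the spring index pin out of the straight-cut hole, swing the saw arm one hole over, its ring end going towards the side on which the dark batten lies on the bed, and let the pin spring fully home in that hole. Do not grip or squeeze the ring, leave the batten, the pale offcut and everything else on the bench where they are, and take the finger out of the ring when done.

Things in the scene. Friction and masses are not known exactly. Their poses are not given: they have to be found in the camera images.
- mitre_guide: Green cast mitre guide fixed on the bench, 300 mm wide, 295 mm deep: a base plate (top at z 16 mm) with a rounded front carrying index holes, a timber bed (z 39 mm, its front edge 85 mm before the pivot) with a green fence (to z 81 mm), and a swinging saw arm. Origin: on the bench under the arm's pivot. -x is the guide's front (ring side, facing the robot), +y its left seen from the robot, z up.
- saw_arm (a joint): Angle of the aluminium saw arm about its vertical pivot, rad: 0 straight (start), positive when the ring end swings to the guide's +y (left); one hole is 0.262 rad (15 degrees). Arm top at z 28 mm, front end 202 mm from the pivot. It stays where it is left (about 1 N at the ring moves it; under 0.01 rad play with the pin home). It carries 130 mm high posts 112 mm before and 58 mm behind the pivot.
- index_pin (a joint): Height of the spring index pin, m: 0 fully home in a hole, 0.022 at its upper stop. It sits on the arm 175 mm from the pivot; its round nose reaches 10 mm into a hole, so the arm swings free above 0.010. A spring presses it down (3 N at home, 7 N at the top); let go between holes it rides on the base plate at 0.010 and drops in when a hole comes within about 3 mm of it.
- ring_centre (a point): Centre of the red round pull ring fixed on top of the pin: inner diameter 44 mm, bar 5 mm thick. With the pin home it is 75 mm above the bench, 159 mm from the pivot. The ring faces the guide's front and leans back to the pivot by 40 degrees; a finger pointing away from the robot and 35 to 60 degrees down passes through. Free for 35 mm behind the centre (post), 45 mm below (arm).
- straight_hole (a point): Mouth of the middle index hole (12 mm wide, 16 mm above the bench), where the pin sits at the start, 175 mm from the pivot.
- left_hole (a point): Mouth of the next index hole on the guide's +y side (arm angle +0.262 rad), also 175 mm from the pivot.
- right_hole (a point): Mouth of the next index hole on the guide's -y side (arm angle -0.262 rad), also 175 mm from the pivot.
- batten_centre (a point): Centre of the loose dark brown wooden batten, 160 x 38 x 20 mm, lying on the bed along the fence (long side along the guide's y), to the left or to the right of the saw arm.
- offcut_centre (a point): Centre of the loose pale plywood offcut, 75 x 38 x 20 mm, lying on the bed along the fence on the other side.
- pencil: Loose green pencil, 160 mm long, 7 mm high, lying in front of the guide on the right. Origin: centre of its underside. To be left alone.
- screwdriver: Loose red screwdriver, 170 mm long, 30 mm high, lying at the left near the front edge. Origin: centre of its underside. To be left alone.
- yellow_cup: Loose yellow plastic cup, 80 mm wide, 46 mm high, standing to the left of the guide. Origin: centre of its underside. To be left alone.
- tape_roll: Loose roll of orange tape, 52 mm wide, 20 mm high, to the right of the guide. Origin: centre of its underside. To be left alone.
- scissors: Loose blue scissors, 177 mm long, 10 mm high, lying at the left. Origin: centre of its underside. To be left alone.
Mind the look-alikes: they are no part of the job. There is more than one size of the part that bears batten_centre; the job needs the largest.

How it is judged:
On the way:
1. the index pin is pulled up out of the straight-cut hole while the arm still stands straight (value of joint index_pin above 0.007 m and value of joint saw_arm between -0.08 and 0.08 rad), for 0.05 s.
At the end, for the whole second after the job is handed in: Batten on the left: arm angle within 0.03 rad of +0.262; on the right: of -0.262. Pin fully home (below 2 mm), arm at rest (value of joint index_pin below 0.002 m and velocity of joint saw_arm between -0.05 and 0.05 rad/s and ((y of batten_centre in the frame of mitre_guide above 0 m and value of joint saw_arm between 0.232 and 0.292 rad) or (y of batten_centre in the frame of mitre_guide below 0 m and value of joint saw_arm between -0.292 and -0.232 rad))); the robot touches nothing.
It fails at once if the batten or the offcut is shifted by more than 12 mm or lifted (distance of any of batten_centre, offcut_centre from where it was at the start of the episode above 0.012 m).
It fails at once if another thing on the bench is shifted by more than 20 mm or lifted (distance of any of pencil, screwdriver, yellow_cup, tape_roll, scissors from where it was at the start of the episode above 0.02 m).
It fails at once if the ring is gripped or forced (more than 30 N between fingers and ring) (contact force between the fingers and index_pin above 30 N).
It also fails if it takes over 45 s, if anything falls off the work surface, if the arm or the gripper's body presses on something with over 40 N, if the wrist force passes 120 N, or if a joint passes its speed limit or range.

## Robot

A 6-joint arm with a two-finger parallel gripper is mounted at the origin on a cart in front of the work surface, level with it; the furniture and walls round the work are solid. World frame = base frame: x ahead of the robot, y to its left, z up, the work surface at z = 0. Lengths are in m, angles in rad, forces in N, time in s.
With the tool pointing down it reaches from about 0.375 to 0.9 m from the base axis. Payload 3.1 kg.
Tool frame: the origin (TCP) lies on the centre line of the jaws, within the pads' length; the fingertips stand manip.finger_overhang ahead of it and the grasp point (between the pads) lies 11 mm behind it (manip.finger_overhang is the distance from the TCP to the fingertips, in m); y points along the fingers, z is the direction in which the jaws open and shut, and the axes are right-handed (so a half turn about y gives the same grasp; the last joint's range is limited). The gripper opens to 85 mm and grips with 20 to 120 N. Pads are 22 mm wide; open, the fingers measure 114 mm over their backs; the gripper's body (76 mm by 85 mm) begins 54 mm behind the grasp point. The pads swing forward as they close: fully open they stand 13 mm farther back than shut.
Start: joints at [0.991, 0.527, 1.433, -0, 1.181, -0.178], TCP at [0.244, 0.575, 0.239] pointing down, gripper open.
Joint ranges: [-3.08, 3.08], [-0.75, 2.2], [0.22, 2.44], [-1.43, 4.57], [0, 2.65], [-2.85, 2.85]. Speed limits (rad/s): [2.79, 2.79, 3.14, 3.14, 3.14, 3.14].

## Interface

Orientations are given as a unit quaternion [x, y, z, w].
In Python, from station import manip gives the robot as it stands.
- The arm moves only by the tool send_rows, never from a script. Its argument "plan" is a list of rows, each an object with "linear": the shift along the tool's x, y, z in units of 30 mm (1.0 is 30 mm), a list of three; "roll": the turn about the tool's y in units of 6 degrees (1.0 is 6 degrees). In form: [{"linear": [tx, ty, tz], "roll": roll}, ...]. A call has exactly 5 rows; each row shifts and turns the commanded pose from where the row before left it, along the tool's axes as they then stand; what a row does not reach is not made up. A row lasts 1/8 s, in which the tool goes at most 62.5 mm and 10.7 degrees, less where a joint would pass 70% of its speed; a pose out of reach is approached as far as the arm can. A call is refused whole if a number of a shift passes 1 or a number of a turn 1, either way. A call with a gripper value outside its range is refused whole. "claw" is the finger opening in mm, from 0 to 85.4, set as the call begins (left out, the last holds). The fingers move at their own pace and stop on an object; "force" is the grip in N (left out, the last holds). Time passes only in rows, so rows that do not move let the fingers close, or fill a call up. It gives the time, the measured TCP pose, the force and the opening at its end, in the units of the state.
- manip.sense(): the state, without advancing time (a new reading comes with each control period).
- manip.snapshot(name): name is "side" or "top"; returns the picture (420x560x3 uint8, blue, green, red); there is no depth.
- manip.get_calibration(name): a dict with "fovy" (degrees; the focal length in pixels is half the picture's height over the tangent of half this angle, whatever the lens; pixels are square), "cx", "cy" (the principal point, pixels), "cam_to_world" (4x4, takes a point from camera to world coordinates). Camera axes: x right, y down, z forward; pixel columns grow to the right and rows downward; lengths in m; the calibration is good to about 2 mm. A picture is of the moment at which its call begins. get_calibration takes no time and is no camera call.
- manip.sign_off(): hands the job in, once; it reports no verdict.
Trained networks look in the newest picture that a camera, given by its name, has taken for a name from the list of things; names that differ only in an ending like _2 or _b are one class to them, and where a whole thing is asked for, a point or a joint stands for the part that bears it (a point fixed in the world has none). Each returns a list of dicts, best first, with "p" (0 to 1); they miss things now and then, are a little off and sometimes report something else, mostly with a low value. They report only what shows in the picture. A call takes as long as a camera call. They do not tell look-alikes from the thing itself.
- manip.look_for(camera, query): "extent" ([left, top, right, bottom] in pixels, round what is visible of it).
The state is a dict: "t": time; "q": joint angles; "qd": joint speeds; "tau": joint torques, N m; "tcp_pos": TCP position; "tool_rot": TCP orientation; "force": force on the tool from outside, world axes, zero at the start; "ft_torque": the same for the moment, N m; "finger_gap": opening from 0.0 (shut) to 1.0 (fully open).
Only numpy, scipy, OpenCV 4.12 (cv2) and the standard library are available. Lean on these libraries where they do the work, as an engineer would, in place of code of your own. Each camera call takes 0.05 s, during which the arm holds its last target.

## Working session

There is one attempt and no reset: what is moved stays moved. The work goes in short steps, Python scripts to look and compute and a tool call to move; the robot and the scene stay as the last step left them, time stands still between calls to the robot, and variables do not carry over. Pictures are saved under pics/ and viewed, and the job is handed in when it is done.

Besides the shell and the picture viewer there is one more tool, called after "Emit:" as a command line: name --argument value ..., lists and objects as JSON in quotes. send_rows: Moves the arm, as the interface text tells. Its arguments: {"type":"object","properties":{"plan":{"type":"array"},"claw":{"type":"number"},"force":{"type":"number"}},"required":["plan"]}

```bash
ls; mkdir -p pics
python3 - <<'E'
from station import manip
import cv2
print(manip.sense()); print(manip.finger_overhang)
for n in("side","top"):
    im=manip.snapshot(n); cv2.imwrite(f"pics/{n}0.png",im)
    c=manip.get_calibration(n); print(n,c)
    for q in("mitre_guide","index_pin","batten_centre","offcut_centre","ring_centre"):
        try: print(q,manip.look_for(n,q)[:3])
        except Exception as e: print(q,e)
E
```

```text
pics
{'t': 0.0, 'q': array([ 9.90538789e-01,  5.28469271e-01,  1.43389788e+00, -1.61163196e-05,
        1.18141747e+00, -1.78506313e-01]), 'qd': array([-0.0001351 , -0.00027136, -0.000376  ,  0.00029767, -0.00078077,
       -0.00090199]), 'tau': array([-6.72376464e-04, -4.42349946e+01, -1.78026384e+01, -3.42719541e-04,
        8.48992844e-03,  8.20009980e-07]), 'tcp_pos': array([0.24398338, 0.57464726, 0.23833311]), 'tool_rot': array([ 0.69361029, -0.14136709,  0.14080286, -0.69216664]), 'force': array([-0.05692378, -0.11756545,  0.05244101]), 'ft_torque': array([ 0.06799649, -0.01732639, -0.02676932]), 'finger_gap': 0.9980625771555}
0.008
side {'fovy': 54.57074693746524, 'cx': 273.6621436061857, 'cy': 207.62982766730653, 'cam_to_world': array([[ 0.87853642, -0.27894393,  0.38776803,  0.1404098 ],
       [-0.47736704, -0.54186271,  0.69174093, -0.80570131],
       [ 0.0171601 , -0.79282728, -0.60920476,  0.7838171 ],
       [ 0.        ,  0.        ,  0.        ,  1.        ]])}
mitre_guide [{'extent': [248.8, 177.5, 360.6, 274.5], 'p': 0.73}]
index_pin [{'extent': [262.9, 223.7, 272
[... 572 characters left out ...]
'cam_to_world': array([[ 0.00774669, -0.99333214,  0.11502713,  0.442077  ],
       [-0.99989388, -0.0091139 , -0.01136479,  0.01193987],
       [ 0.01233736, -0.11492689, -0.99329734,  1.31642699],
       [ 0.        ,  0.        ,  0.        ,  1.        ]])}
mitre_guide [{'extent': [247.9, 123.8, 369.7, 240.0], 'p': 0.69}]
index_pin [{'extent': [287.4, 205.0, 310.6, 226.4], 'p': 0.68}]
batten_centre [{'extent': [180.1, 171.9, 228.9, 192.2], 'p': 0.96}, {'extent': [315.7, 160.1, 380.4, 189.3], 'p': 0.79}, {'extent': [179.0, 112.5, 221.1, 144.2], 'p': 0.64}]
offcut_centre []
ring_centre [{'extent': [288.2, 204.6, 306.6, 222.2], 'p': 0.51}, {'extent': [315.8, 160.6, 380.1, 190.6], 'p': 0.5}]
```

Run:
```python
import cv2
a=cv2.imread("pics/top0.png");cv2.imwrite("pics/top0c.png",cv2.resize(a[95:255,170:420],None,fx=3.2,fy=3.2,interpolation=cv2.INTER_CUBIC))
a=cv2.imread("pics/side0.png");cv2.imwrite("pics/side0c.png",cv2.resize(a[150:290,210:410],None,fx=4,fy=4,interpolation=cv2.INTER_CUBIC))
```

```text
(no output)
```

View pics/top0.png

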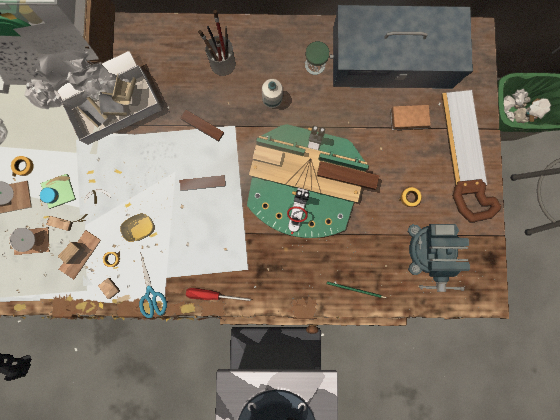

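View pics/side0.png

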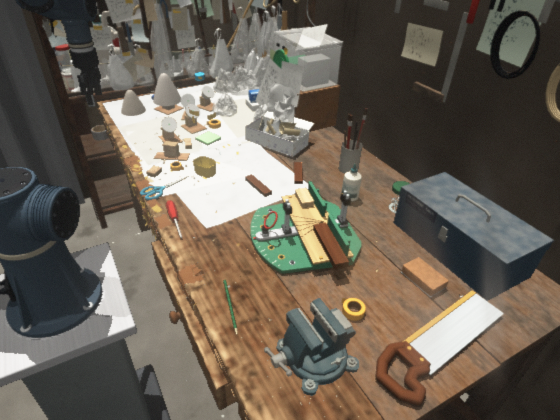

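```bash
sleep 1
```

```text
(no output)
```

View pics/top0c.png

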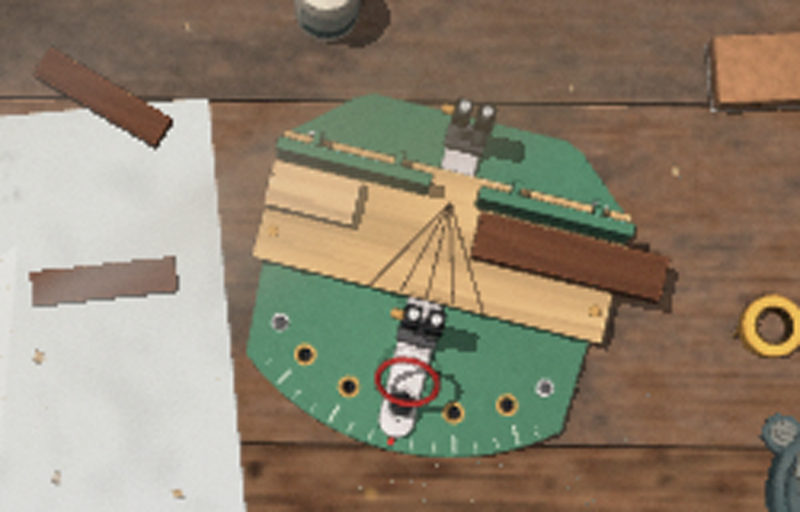

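View pics/side0c.png

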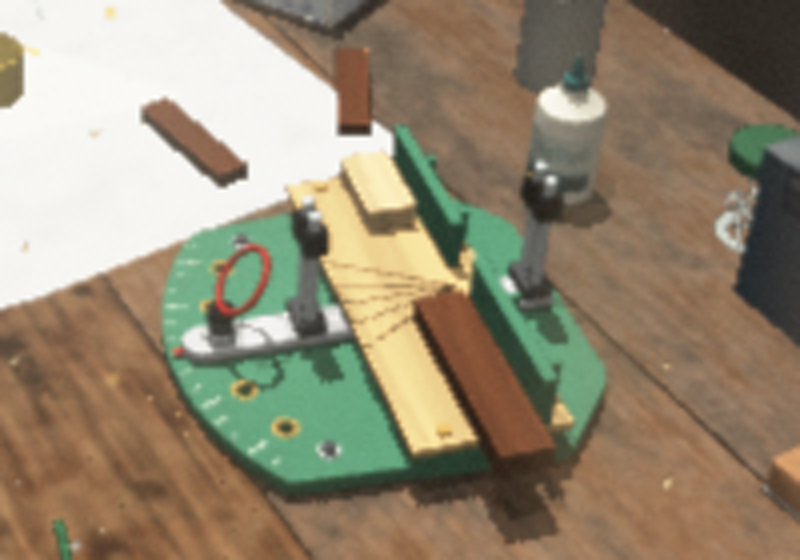

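The dark batten on the bed lies to the right of the arm (guide -y), at about (346,176) in the top picture. The pale offcut is on the left at (268,157), and the two small brown pieces on the paper are look-alikes. The ring is at about (297,214) in the top picture and (271,220) in the side one. I'll fit the guide pose from the holes.

```bash
cat > h.py <<'E'
import numpy as np, cv2
from station import manip
from scipy.optimize import least_squares
from scipy.spatial.transform import Rotation as R
def proj(n,P):
    c=manip.get_calibration(n);T=np.linalg.inv(c["cam_to_world"]);f=210/np.tan(np.radians(c["fovy"]/2))
    p=np.atleast_2d(P)@T[:3,:3].T+T[:3,3]
    return np.c_[p[:,0]/p[:,2]*f+c["cx"],p[:,1]/p[:,2]*f+c["cy"]]
def g2w(g,P):
    P=np.atleast_2d(P).astype(float);c,s=np.cos(g[2]),np.sin(g[2])
    return np.c_[g[0]+c*P[:,0]-s*P[:,1],g[1]+s*P[:,0]+c*P[:,1],P[:,2]]
def polar(r,a,z): return [-r*np.cos(a),-r*np.sin(a)*-1,z]   # +angle -> +y
E
python3 - <<'E'
from h import *
d=np.radians(15)
P=[polar(.175,k*d,.016) for k in(2,1,-1,-2)]+[[-.159,0,.075]]
T=np.array([(305,354),(349,386),(454,412),(507,404),(408,383)])/3.2+[170,95]-.34
S=np.array([(218,267),(208,306),(245,389),(287,427),(243,281)])/4+[210,150]-.375
def r(g):
    w=g2w(g,P); return np.r_[(proj("top",w)-T).ravel(),(proj("side",w)-S).ravel()]
o=least_squares(r,[.55,0,0],loss="soft_l1");print(o.x,np.round(o.fun.reshape(-1,2),2)); g=o.x
for n,p in dict(ring=[-.159,0,.075],rh=polar(.175,-d,.016),ring_r=polar(.159,-d,.075)).items(): print(n,g2w(g,p))
# triangulate ring alone
f=lambda X: np.r_[(proj("top",X)-T[4]).ravel(),(proj("side",X)-S[4]).ravel()]
print(least_squares(f,[.5,0,.07]).x)
np.save("g.npy",g)
E
```

```text
[ 0.71148309 -0.08158265 -0.22414844] [[-0.37  0.51]
 [-0.38  0.4 ]
 [-0.4   0.03]
 [-0.25 -0.17]
 [-0.55 -0.41]
 [ 0.66  0.71]
 [ 1.02  0.7 ]
 [ 0.01  0.61]
 [-0.01  0.46]
 [-0.06  0.27]]
ring [[ 0.55646068 -0.04624074  0.075     ]]
rh [[ 0.53660712 -0.08817001  0.016     ]]
ring_r [[ 0.55259578 -0.08756774  0.075     ]]
[ 0.55546774 -0.04767427  0.07733222]
```

The batten is on the right, so the target is -0.262 rad. The guide pose fits to about 1 px. The commands have no direct pitch, so I'll raise and turn the tool toward the guide first and then see how the arm behaves at its reach limit.

Emit:
send_rows --plan '[{"linear": [0, -1, 0], "roll": -1}, {"linear": [0, -1, 0], "roll": -1}, {"linear": [0, -1, 0], "roll": -1}, {"linear": [0.68, -1, -0.98], "roll": 0}, {"linear": [0.68, -1, -0.98], "roll": 0}]' --claw 0 --force 20

```text
t: 1.23
tcp_pos: [0.28, 0.5125, 0.3902]
tool_rot: [0.706, -0.03, 0.031, -0.706]
force: [0.1, -0.3, 0.1]
finger_gap: -0.001
```

```bash
cat > st.py <<'E'
from h import *
s=manip.sense();M=R.from_quat(s["tool_rot"]).as_matrix()
print("t",round(s["t"],2),"q",np.round(s["q"],3),"tcp",np.round(s["tcp_pos"],4),"gap",round(s["finger_gap"],2),"F",np.round(s["force"],1))
print("axes x,y,z:",np.round(M.T,3).tolist())
E
python3 st.py
```

```text
t 1.23 q [ 0.88   0.336  1.329 -0.     1.477 -0.605] tcp [0.28   0.5125 0.3902] gap -0.0 F [ 0.1 -0.3  0.1]
axes x,y,z: [[0.996, -0.086, 0.0], [0.0, -0.0, -1.0], [0.086, 0.996, -0.0]]
```

Emit:
send_rows --plan '[{"linear": [0.7, 0, -1], "roll": 0}, {"linear": [0.7, 0, -1], "roll": 0}, {"linear": [0.7, 0, -1], "roll": 0}, {"linear": [0.7, 0, -1], "roll": 0}, {"linear": [0.7, 0, -1], "roll": 0}]'

```text
t: 1.85
tcp_pos: [0.3718, 0.3533, 0.3895]
tool_rot: [-0.706, 0.031, -0.031, 0.706]
force: [0.3, 0.1, 0.5]
finger_gap: -0.001
```

Emit:
send_rows --plan '[{"linear": [0.7, 0, -1], "roll": 0}, {"linear": [0.7, 0, -1], "roll": 0}, {"linear": [0.7, 0, -1], "roll": 0}, {"linear": [0.7, 0, -1], "roll": 0}, {"linear": [0.7, 0, -1], "roll": 0}]'

```text
t: 2.48
tcp_pos: [0.4632, 0.1947, 0.3895]
tool_rot: [-0.706, 0.031, -0.031, 0.706]
force: [-0.4, 0.8, 0.1]
finger_gap: 0.0
```

Emit:
send_rows --plan '[{"linear": [0.7, 0, -1], "roll": 0}, {"linear": [0.7, 0, -1], "roll": 0}, {"linear": [0.7, 0, -1], "roll": 0}, {"linear": [0.7, 0, -1], "roll": 0}, {"linear": [0.7, 0, -1], "roll": 0}]'

```text
t: 3.1
tcp_pos: [0.5547, 0.0362, 0.3894]
tool_rot: [-0.706, 0.031, -0.031, 0.706]
force: [-0.5, -0.3, 0.5]
finger_gap: 0.002
```

```bash
python3 st.py
```

```text
t 3.1 q [-0.136  0.292  1.397  0.     1.453 -1.619] tcp [0.5547 0.0362 0.3894] gap 0.0 F [-0.5 -0.3  0.5]
axes x,y,z: [[0.996, -0.088, 0.0], [0.0, 0.0, -1.0], [0.088, 0.996, 0.0]]
```

Emit:
send_rows --plan '[{"linear": [0.5, -1, 0], "roll": 0.5}, {"linear": [0.7, -1, 0], "roll": 0}, {"linear": [0.7, -1, 0], "roll": 0}, {"linear": [0.7, -1, 0], "roll": 0}, {"linear": [0.7, -1, 0], "roll": 0}]'

```text
t: 3.72
tcp_pos: [0.6528, 0.0241, 0.5403]
tool_rot: [-0.705, 0.049, -0.05, 0.705]
force: [0.5, 0.1, -0.6]
finger_gap: -0.001
```

```bash
python3 st.py
```

```text
t 3.73 q [-0.134  0.413  0.834  0.     1.894 -1.565] tcp [0.6528 0.0241 0.5403] gap -0.0 F [ 0.5  0.1 -0.6]
axes x,y,z: [[0.99, -0.14, 0.0], [0.0, 0.0, -1.0], [0.14, 0.99, 0.0]]
```

Emit:
send_rows --plan '[{"linear": [0.7, -1, 0], "roll": 0}, {"linear": [0.7, -1, 0], "roll": 0}, {"linear": [0.7, -1, 0], "roll": 0}, {"linear": [0.7, -1, 0], "roll": 0}, {"linear": [0.7, -1, 0], "roll": 0}]'

```text
t: 4.35
tcp_pos: [0.7175, 0.0086, 0.6496]
tool_rot: [-0.704, 0.04, -0.059, 0.706]
force: [-0.2, -0.4, 0.2]
finger_gap: 0.001
```

```bash
python3 st.py
```

```text
t 4.35 q [-0.145  0.607  0.221  0.007  2.287 -1.572] tcp [0.7175 0.0086 0.6496] gap 0.0 F [-0.2 -0.4  0.2]
axes x,y,z: [[0.99, -0.14, 0.027], [0.027, 0.001, -1.0], [0.14, 0.99, 0.005]]
```

Emit:
send_rows --plan '[{"linear": [1, -1, 0], "roll": 0}, {"linear": [1, -1, 0], "roll": 0}, {"linear": [1, -1, 0], "roll": 0}, {"linear": [1, -1, 0], "roll": 0}, {"linear": [1, -1, 0], "roll": 0}]'

```text
t: 4.97
tcp_pos: [0.7217, -0.0116, 0.683]
tool_rot: [-0.7, -0.002, -0.1, 0.707]
force: [0.7, 0.4, -0.1]
finger_gap: -0.002
```

```bash
python3 st.py
```

```text
t 4.97 q [-0.181  0.563  0.219  0.032  2.216 -1.59 ] tcp [ 0.7217 -0.0116  0.683 ] gap -0.0 F [ 0.7  0.4 -0.1]
axes x,y,z: [[0.98, -0.14, 0.143], [0.144, -0.0, -0.99], [0.138, 0.99, 0.02]]
```

Emit:
send_rows --plan '[{"linear": [1, -0.5, -0.1], "roll": 0}, {"linear": [1, -0.5, -0.1], "roll": 0}, {"linear": [1, -0.5, -0.1], "roll": 0}, {"linear": [1, -0.5, -0.1], "roll": 0}, {"linear": [1, -0.5, -0.1], "roll": 0}]'

```text
t: 5.6
tcp_pos: [0.7533, -0.0432, 0.681]
tool_rot: [-0.696, -0.034, -0.132, 0.705]
force: [-0.7, 0.4, -0.8]
finger_gap: 0.003
```

```bash
python3 st.py
```

```text
t 5.6 q [-0.224  0.574  0.219  0.057  2.118 -1.619] tcp [ 0.7533 -0.0432  0.681 ] gap 0.0 F [-0.7  0.4 -0.8]
axes x,y,z: [[0.963, -0.14, 0.231], [0.233, -0.004, -0.972], [0.137, 0.99, 0.029]]
```

Emit:
send_rows --plan '[{"linear": [1, -1, 0.1], "roll": 0}, {"linear": [1, -1, 0.1], "roll": 0}, {"linear": [1, -1, 0.1], "roll": 0}, {"linear": [1, -1, 0.1], "roll": 0}, {"linear": [1, -1, 0.1], "roll": 0}]'

```text
t: 6.22
tcp_pos: [0.7362, -0.0404, 0.7382]
tool_rot: [-0.689, -0.076, -0.174, 0.699]
force: [0.1, 0.6, -0.6]
finger_gap: -0.002
```

Emit:
send_rows --plan '[{"linear": [1, -1, 0.1], "roll": 0}, {"linear": [1, -1, 0.1], "roll": 0}, {"linear": [1, -1, 0.1], "roll": 0}, {"linear": [1, -1, 0.1], "roll": 0}, {"linear": [1, -1, 0.1], "roll": 0}]'

```text
t: 6.85
tcp_pos: [0.7095, -0.0384, 0.7986]
tool_rot: [-0.679, -0.118, -0.215, 0.692]
force: [0.1, -1.0, -0.3]
finger_gap: 0.001
```

```bash
python3 st.py
```

```text
t 6.85 q [-0.252  0.424  0.219  0.111  2.031 -1.608] tcp [ 0.7095 -0.0384  0.7986] gap 0.0 F [ 0.1 -1.  -0.3]
axes x,y,z: [[0.88, -0.137, 0.455], [0.457, -0.015, -0.889], [0.129, 0.99, 0.049]]
```

Emit:
send_rows --plan '[{"linear": [1, -1, 0.1], "roll": 0}, {"linear": [1, -1, 0.1], "roll": 0}, {"linear": [1, -1, 0.1], "roll": 0}, {"linear": [1, -1, 0.1], "roll": 0}, {"linear": [1, -1, 0.1], "roll": 0}]'

```text
t: 7.48
tcp_pos: [0.6716, -0.0359, 0.8621]
tool_rot: [-0.667, -0.159, -0.255, 0.681]
force: [0.5, 0.1, 0.2]
finger_gap: -0.002
```

Emit:
send_rows --plan '[{"linear": [1, -1, 0.1], "roll": 0}, {"linear": [1, -1, 0.1], "roll": 0}, {"linear": [1, -1, 0.1], "roll": 0}, {"linear": [1, -1, 0.1], "roll": 0}, {"linear": [1, -1, 0.1], "roll": 0}]'

```text
t: 8.1
tcp_pos: [0.6228, -0.033, 0.9256]
tool_rot: [-0.653, -0.2, -0.294, 0.669]
force: [1.3, -0.1, 0.8]
finger_gap: -0.001
```

Emit:
send_rows --plan '[{"linear": [1, -1, 0.1], "roll": 0}, {"linear": [1, -1, 0.1], "roll": 0}, {"linear": [1, -1, 0.1], "roll": 0}, {"linear": [1, -1, 0.1], "roll": 0}, {"linear": [1, -1, 0.1], "roll": 0}]'

```text
t: 8.72
tcp_pos: [0.5637, -0.0298, 0.9866]
tool_rot: [-0.636, -0.24, -0.332, 0.654]
force: [-0.5, 0.4, -0.2]
finger_gap: 0.0
```

```bash
python3 st.py
```

```text
t 8.72 q [-0.382  0.147  0.219  0.271  1.959 -1.599] tcp [ 0.5637 -0.0298  0.9866] gap 0.0 F [-0.5  0.4 -0.2]
axes x,y,z: [[0.664, -0.129, 0.736], [0.739, -0.03, -0.673], [0.109, 0.991, 0.075]]
```

```bash
cat > kin.py <<'E'
from h import *
D=[([.99054,.52847,1.4339,0,1.18142,-.1785],[.24398,.57465,.23833]),
([.88,.336,1.329,0,1.477,-.605],[.28,.5125,.3902]),([-.136,.292,1.397,0,1.453,-1.619],[.5547,.0362,.3894]),
([-.134,.413,.834,0,1.894,-1.565],[.6528,.0241,.5403]),([-.145,.607,.221,.007,2.287,-1.572],[.7175,.0086,.6496]),
([-.181,.563,.219,.032,2.216,-1.59],[.7217,-.0116,.683]),([-.224,.574,.219,.057,2.118,-1.619],[.7533,-.0432,.681]),
([-.252,.424,.219,.111,2.031,-1.608],[.7095,-.0384,.7986]),([-.382,.147,.219,.271,1.959,-1.599],[.5637,-.0298,.9866])]
RX=[[0.664,-0.129,0.736],[0.739,-0.03,-0.673],[0.109,0.991,0.075]]
def fk(p,q):
    # sh, a2, a3, off-elbow(c), side offset, e4 (along forearm roll axis), L
    sh,x0,a2,ex,a3,off,L,e=p
    Ry=lambda a:R.from_euler('y',a); Rz=lambda a:R.from_euler('z',a)
    T=Rz(q[0]); P=T.apply([x0,off,sh]); T=T*Ry(q[1]); P=P+T.apply([0,0,a2])
    T=T*Ry(q[2]); P=P+T.apply([ex,0,a3])
    T=T*MID(q[3]); T=T*Ry(q[4]); P=P+T.apply([e,0,L])
    return P,T.apply([0,0,1])
MID=lambda a:R.from_euler('z',a)
E
python3 - <<'E'
import kin; from kin import *
for name,m in dict(z=lambda a:R.from_euler('z',a),x=lambda a:R.from_euler('x',a),zn=lambda a:R.from_euler('z',-a),xn=lambda a:R.from_euler('x',-a)).items():
    kin.MID=m
    f=lambda p:np.concatenate([fk(p,q)[0]-np.array(t) for q,t in D])
    o=least_squares(f,[.3,0,.4,0,.4,.1,.2,0]);print(name,o.x.round(4),abs(o.fun).max(),fk(o.x,D[-1][0])[1])
E
```

```text
z [ 2.746e-01  0.000e+00  5.873e-01  1.140e-01  3.915e-01  1.110e-01
  2.885e-01 -5.000e-04] 0.00037448989452620873 [ 0.73938017 -0.03001112 -0.67261898]
x [0.2365 0.0008 0.6441 0.1053 0.4115 0.1156 0.3098 0.0434] 0.02471082899599574 [ 0.71864567 -0.17950341 -0.6718087 ]
zn [ 0.2679  0.0419  0.5039  0.1647  0.3818  0.1322  0.1572 -0.0034] 0.07709354917418071 [ 0.55464974 -0.48984423 -0.67261898]
xn [ 0.3117 -0.0201  0.4797  0.1351  0.3469  0.1242  0.2094 -0.1098] 0.04619314306578743 [ 0.64309894 -0.36755521 -0.6718087 ]
```

```bash
cat > ik.py <<'E'
from kin import *
f=lambda p:np.concatenate([fk(p,q)[0]-np.array(t) for q,t in D])
p=least_squares(f,[.3,0,.4,0,.4,.1,.2,0]).x
lo=np.array([-3.08,-.75,.22,-1.43,0]);hi=np.array([3.08,2.2,2.44,4.57,2.65])
def ik(P,d,q0):
    def r(q):
        a,b=fk(p,q);return np.r_[a-P,(b-d)*.3]
    o=least_squares(r,np.clip(q0,lo+1e-3,hi-1e-3),bounds=(lo,hi));return o.x,np.linalg.norm(o.fun)
E
python3 - <<'E'
from ik import *
C=np.array([.556,-.047,.076]);d=np.array([.739,-.03,-.673]);d/=np.linalg.norm(d)
q=np.array([-.382,.147,.219,.271,1.959]);s=np.array([.5637,-.0298,.9866])
pts=[s,C-d*.1]
for w in np.linspace(0,1,9):
    P=s+(pts[1]-s)*w; q,e=ik(P,d,q);print(P.round(3),q.round(2),round(e,4))
for P in(C-d*.05,C,C+d*.01,C+d*.01+[0,0,.03],C+[-.004,-.041,.03]):
    q,e=ik(P,d,q);print(P.round(3),q.round(2),round(e,4))
E
```

```text
[ 0.564 -0.03   0.987] [-0.38  0.15  0.22  0.27  1.96] 0.0002
[ 0.553 -0.032  0.881] [-0.4  -0.04  0.78  0.26  1.6 ] 0.0
[ 0.543 -0.033  0.776] [-0.42 -0.14  1.14  0.28  1.35] 0.0
[ 0.533 -0.035  0.67 ] [-0.44 -0.18  1.44  0.32  1.11] 0.0
[ 0.523 -0.037  0.565] [-0.46 -0.18  1.7   0.4   0.88] 0.0
[ 0.513 -0.039  0.46 ] [-0.48 -0.13  1.94  0.56  0.62] 0.0
[ 0.502 -0.04   0.354] [-0.5   0.01  2.15  1.05  0.39] 0.0
[ 0.492 -0.042  0.249] [-0.52  0.28  2.34  2.16  0.43] 0.0
[ 0.482 -0.044  0.143] [-0.53  0.65  2.44  2.62  0.77] 0.011
[ 0.519 -0.045  0.11 ] [-0.49  0.78  2.39  2.7   0.86] 0.0
[ 0.556 -0.047  0.076] [-0.44  0.85  2.29  2.74  0.83] 0.0
[ 0.563 -0.047  0.069] [-0.43  0.86  2.27  2.75  0.83] 0.0
[ 0.563 -0.047  0.099] [-0.43  0.77  2.27  2.71  0.74] 0.0
[ 0.552 -0.088  0.106] [-0.55  0.76  2.28  2.58  0.74] 0.0
```

Emit:
send_rows --plan '[{"linear": [-1, 0.82, -0.13], "roll": 0}, {"linear": [-1, 0.82, -0.13], "roll": 0}, {"linear": [-1, 0.82, -0.13], "roll": 0}, {"linear": [-1, 0.82, -0.13], "roll": 0}, {"linear": [-1, 0.82, -0.13], "roll": 0}]'

```text
t: 9.35
tcp_pos: [0.5526, -0.0334, 0.7902]
tool_rot: [-0.636, -0.239, -0.332, 0.654]
force: [1.3, -0.2, -0.3]
finger_gap: 0.001
```

Emit:
send_rows --plan '[{"linear": [-1, 0.82, -0.13], "roll": 0}, {"linear": [-1, 0.82, -0.13], "roll": 0}, {"linear": [-1, 0.82, -0.13], "roll": 0}, {"linear": [-1, 0.82, -0.13], "roll": 0}, {"linear": [-1, 0.82, -0.13], "roll": 0}]'

```text
t: 9.98
tcp_pos: [0.5416, -0.0372, 0.5956]
tool_rot: [-0.636, -0.239, -0.332, 0.654]
force: [0.5, -0.4, -0.1]
finger_gap: -0.003
```

```bash
python3 st.py
```

```text
t 9.97 q [-0.43  -0.158  1.605  0.356  0.932 -1.956] tcp [ 0.5416 -0.0372  0.5956] gap -0.0 F [ 0.5 -0.4 -0.1]
axes x,y,z: [[0.665, -0.13, 0.736], [0.739, -0.031, -0.673], [0.11, 0.991, 0.075]]
```

```bash
cat >> ik.py <<'E'
def chain(q):
    Ry=lambda a:R.from_euler('y',a); Rz=lambda a:R.from_euler('z',a)
    return (Rz(q[0])*Ry(q[1]+q[2])*Rz(q[3])*Ry(q[4]))
s=manip.sense();M=R.from_quat(s["tool_rot"])
# flange frame: z along tool y; find q6: Rz(q6+c)
def ang(q,M):
    X=chain(q).inv().apply(M.as_matrix()[:,0]); return np.arctan2(X[1],X[0])
c6=ang(s["q"][:5],M)-s["q"][5]
E
python3 - <<'E'
from ik import *
print(c6)
C=np.array([.556,-.047,.076]);d=M.as_matrix()[:,1]
q=s["q"][:5].copy();st=s["tcp_pos"];a=[s["q"][5]]
A=C-d*.05+[0,0,.12]
for P in list(st+(A-st)*w for w in np.linspace(0,1,10))+[C-d*.05,C,C+d*.01+[0,0,.03],C+[-.004,-.041,.03]]:
    q,e=ik(P,d,q);x=ang(q,M)-c6;a.append(x);x=np.unwrap(a)[-1];print(np.round(P,3),q.round(2),round(x,2),round(e,4))
E
```

```text
4.71238898038469
[ 0.542 -0.037  0.596] [-0.43 -0.16  1.61  0.36  0.93] -1.96 0.0
[ 0.539 -0.038  0.555] [-0.44 -0.15  1.7   0.39  0.84] -2.01 0.0
[ 0.537 -0.039  0.514] [-0.44 -0.13  1.79  0.44  0.74] -2.08 0.0
[ 0.534 -0.04   0.474] [-0.45 -0.1   1.87  0.51  0.64] -2.17 0.0
[ 0.532 -0.041  0.433] [-0.45 -0.06  1.96  0.62  0.54] -2.3 0.0
[ 0.529 -0.042  0.392] [-0.46 -0.01  2.03  0.78  0.44] -2.49 0.0
[ 0.527 -0.043  0.352] [-0.47  0.06  2.11  1.05  0.36] -2.78 0.0
[ 0.524 -0.044  0.311] [-0.47  0.14  2.18  1.46  0.32] -3.23 0.0
[ 0.522 -0.045  0.27 ] [-0.48  0.24  2.24  1.94  0.34] -3.73 0.0
[ 0.519 -0.045  0.23 ] [-0.49  0.36  2.3   2.29  0.44] -4.12 0.0
[ 0.519 -0.045  0.11 ] [-0.49  0.78  2.39  2.71  0.86] -4.63 0.0
[ 0.556 -0.047  0.076] [-0.44  0.85  2.29  2.75  0.83] -4.61 0.0
[ 0.563 -0.047  0.099] [-0.43  0.77  2.27  2.72  0.74] -4.56 0.0
[ 0.552 -0.088  0.106] [-0.55  0.76  2.28  2.58  0.74] -4.54 0.0
```

Emit:
send_rows --plan '[{"linear": [0, 0, 0], "roll": 1}, {"linear": [0, 0, 0], "roll": 1}, {"linear": [0, 0, 0], "roll": 1}, {"linear": [0, 0, 0], "roll": 1}, {"linear": [0, 0, 0], "roll": 1}]'

```text
t: 10.6
tcp_pos: [0.5419, -0.0373, 0.5967]
tool_rot: [-0.528, -0.061, -0.486, 0.694]
force: [-0.2, 0.0, -0.4]
finger_gap: 0.0
```

Emit:
send_rows --plan '[{"linear": [0, 0, 0], "roll": 1}, {"linear": [0, 0, 0], "roll": 1}, {"linear": [0, 0, 0], "roll": 1}, {"linear": [0, 0, 0], "roll": 1}, {"linear": [0, 0, 0], "roll": 1}]'

```text
t: 11.22
tcp_pos: [0.5419, -0.0373, 0.5968]
tool_rot: [-0.384, 0.121, -0.606, 0.686]
force: [0.1, 0.2, -0.3]
finger_gap: 0.0
```

Emit:
send_rows --plan '[{"linear": [0, 0, 0], "roll": 1}, {"linear": [0, 0, 0], "roll": 1}, {"linear": [0, 0, 0], "roll": 1}, {"linear": [0, 0, 0], "roll": 1}, {"linear": [0, 0, 0], "roll": 1}]'

```text
t: 11.85
tcp_pos: [0.5419, -0.0373, 0.5967]
tool_rot: [0.214, -0.294, 0.685, -0.631]
force: [0.7, 0.2, 0.0]
finger_gap: 0.001
```

Emit:
send_rows --plan '[{"linear": [0, 0, 0], "roll": 1}, {"linear": [0, 0, 0], "roll": 1}, {"linear": [0, 0, 0], "roll": 1}, {"linear": [0, 0, 0], "roll": 1}, {"linear": [0, 0, 0], "roll": 1}]'

```text
t: 12.48
tcp_pos: [0.5419, -0.0373, 0.5967]
tool_rot: [0.029, -0.448, 0.717, -0.533]
force: [-0.9, -0.7, 0.3]
finger_gap: -0.005
```

Emit:
send_rows --plan '[{"linear": [0, 0, 0], "roll": 1}, {"linear": [0, 0, 0], "roll": 1}, {"linear": [0, 0, 0], "roll": 1}, {"linear": [0, 0, 0], "roll": 1}, {"linear": [0, 0, 0], "roll": 1}]'

```text
t: 13.1
tcp_pos: [0.5419, -0.0373, 0.5967]
tool_rot: [-0.157, -0.57, 0.7, -0.399]
force: [-0.4, 0.3, -0.3]
finger_gap: 0.001
```

Emit:
send_rows --plan '[{"linear": [0, 0, 0], "roll": 1}, {"linear": [0, 0, 0], "roll": 1}, {"linear": [0, 0, 0], "roll": 1}, {"linear": [0, 0, 0], "roll": 1}, {"linear": [0, 0, 0], "roll": 1}]'

```text
t: 13.72
tcp_pos: [0.5419, -0.0373, 0.5967]
tool_rot: [0.333, 0.654, -0.636, 0.238]
force: [-0.1, -0.8, 0.4]
finger_gap: 0.003
```

```bash
python3 st.py
```

```text
t 13.72 q [-0.43  -0.158  1.602  0.356  0.935  1.19 ] tcp [ 0.5419 -0.0373  0.5967] gap 0.0 F [-0.1 -0.8  0.4]
axes x,y,z: [[-0.665, 0.133, -0.735], [0.739, -0.03, -0.673], [-0.112, -0.991, -0.078]]
```

Emit:
send_rows --plan '[{"linear": [1, 0.81, 0.14], "roll": 0}, {"linear": [1, 0.81, 0.14], "roll": 0}, {"linear": [0.9, 0.73, 0.12], "roll": 0}, {"linear": [0.6, 0.49, 0.08], "roll": 0}, {"linear": [0.6, 0.49, 0.08], "roll": 0}]'

```text
t: 14.35
tcp_pos: [0.5319, -0.0412, 0.437]
tool_rot: [0.332, 0.654, -0.636, 0.239]
force: [-0.0, -0.1, -0.4]
finger_gap: 0.0
```

Emit:
send_rows --plan '[{"linear": [0.4, 0.32, 0.06], "roll": 0}, {"linear": [0.4, 0.32, 0.06], "roll": 0}, {"linear": [0.4, 0.32, 0.06], "roll": 0}, {"linear": [0.4, 0.32, 0.06], "roll": 0}, {"linear": [0.4, 0.32, 0.06], "roll": 0}]'

```text
t: 14.98
tcp_pos: [0.5267, -0.044, 0.3605]
tool_rot: [0.332, 0.654, -0.637, 0.239]
force: [-0.5, 0.6, 0.0]
finger_gap: 0.001
```

```bash
python3 st.py
```

```text
t 14.97 q [-0.471  0.045  2.094  0.981  0.379  0.427] tcp [ 0.5267 -0.044   0.3605] gap 0.0 F [-0.5  0.6  0. ]
axes x,y,z: [[-0.665, 0.129, -0.736], [0.739, -0.031, -0.673], [-0.11, -0.991, -0.075]]
```

Emit:
send_rows --plan '[{"linear": [0.42, 0.33, 0.05], "roll": 0}, {"linear": [0.42, 0.33, 0.05], "roll": 0}, {"linear": [0.42, 0.33, 0.05], "roll": 0}, {"linear": [0.42, 0.33, 0.05], "roll": 0}, {"linear": [0.42, 0.33, 0.05], "roll": 0}]'

```text
t: 15.6
tcp_pos: [0.5206, -0.0451, 0.2802]
tool_rot: [0.332, 0.653, -0.637, 0.239]
force: [-0.0, 0.2, 1.2]
finger_gap: 0.0
```

Emit:
send_rows --plan '[{"linear": [0.45, 0.38, 0.05], "roll": 0}, {"linear": [0.45, 0.38, 0.05], "roll": 0}, {"linear": [0.45, 0.38, 0.05], "roll": 0}, {"linear": [0.45, 0.38, 0.05], "roll": 0}, {"linear": [0.45, 0.38, 0.05], "roll": 0}]'

```text
t: 16.23
tcp_pos: [0.5173, -0.0457, 0.1915]
tool_rot: [0.332, 0.653, -0.637, 0.239]
force: [-0.1, 0.3, 0.0]
finger_gap: -0.0
```

```bash
python3 st.py
```

```text
t 16.23 q [-0.49   0.487  2.346  2.504  0.567 -1.224] tcp [ 0.5173 -0.0457  0.1915] gap -0.0 F [-0.1  0.3  0. ]
axes x,y,z: [[-0.665, 0.129, -0.736], [0.739, -0.032, -0.673], [-0.11, -0.991, -0.074]]
```

Emit:
send_rows --plan '[{"linear": [0.4, 0.4, 0.04], "roll": 0}, {"linear": [0.4, 0.4, 0.04], "roll": 0}, {"linear": [0.4, 0.4, 0.04], "roll": 0}, {"linear": [0.4, 0.4, 0.04], "roll": 0}, {"linear": [0.39, 0.4, 0.04], "roll": 0}]'

```text
t: 16.85
tcp_pos: [0.5215, -0.0458, 0.1064]
tool_rot: [0.332, 0.653, -0.637, 0.239]
force: [0.4, -0.5, 0.6]
finger_gap: 0.002
```

```bash
python3 st.py
cat > pic.py <<'E'
import sys
from h import *
k=sys.argv[1];ims=[]
s=manip.sense();d=R.from_quat(s["tool_rot"]).as_matrix()[:,1];tip=s["tcp_pos"]+d*.008
for n,(x,y,w,h) in dict(top=(240,140,100,120),side=(220,170,100,120)).items():
    im=manip.snapshot(n);print(n,"tip px",proj(n,tip).round(1),"crop",(x,y))
    ims.append(cv2.resize(im[y:y+h,x:x+w],None,fx=4,fy=4,interpolation=cv2.INTER_CUBIC))
cv2.imwrite(f"pics/{k}.png",np.hstack(ims))
E
python3 pic.py a1
```

```text
t 16.85 q [-0.484  0.789  2.387  2.713  0.864 -1.489] tcp [ 0.5215 -0.0458  0.1064] gap 0.0 F [ 0.4 -0.5  0.6]
axes x,y,z: [[-0.665, 0.129, -0.736], [0.739, -0.032, -0.673], [-0.11, -0.991, -0.074]]
top tip px [[297.  224.5]] crop (240, 140)
side tip px [[260.8 215.7]] crop (220, 170)
```

View pics/a1.png

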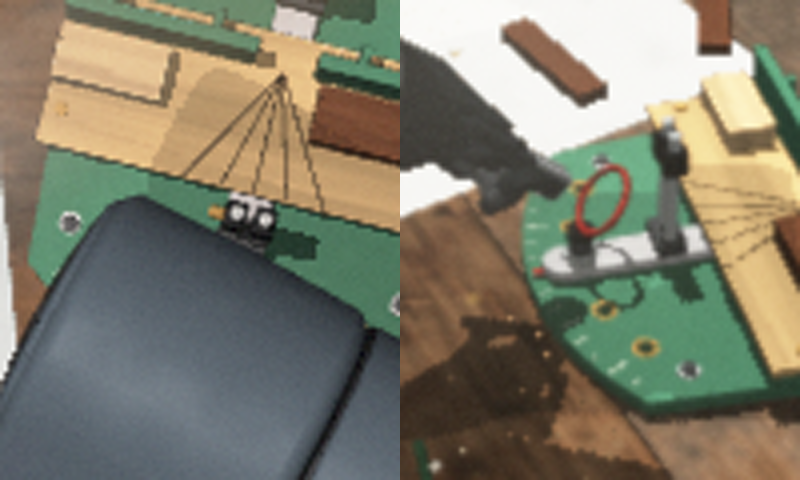

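The side view shows the shut fingertip at (262,216), in front of the ring at (271,220), with the finger axis in line with the ring's centre. Next I insert.

Emit:
send_rows --plan '[{"linear": [0, 0.4, 0], "roll": 0}, {"linear": [0, 0.4, 0], "roll": 0}, {"linear": [0, 0.3, 0], "roll": 0}, {"linear": [0, 0.25, 0], "roll": 0}, {"linear": [0, 0.2, 0], "roll": 0}]'

```text
t: 17.58
tcp_pos: [0.5556, -0.0462, 0.0754]
tool_rot: [0.332, 0.654, -0.636, 0.239]
force: [-0.7, 0.8, -0.9]
finger_gap: 0.0
```

```bash
python3 st.py; python3 pic.py a2
```

```text
t 17.57 q [-0.437  0.854  2.296  2.747  0.839 -1.473] tcp [ 0.5556 -0.0462  0.0754] gap 0.0 F [-0.7  0.8 -0.9]
axes x,y,z: [[-0.666, 0.129, -0.735], [0.738, -0.03, -0.674], [-0.109, -0.991, -0.075]]
top tip px [[296.6 212.2]] crop (240, 140)
side tip px [[271.9 221.1]] crop (220, 170)
```

View pics/a2.png

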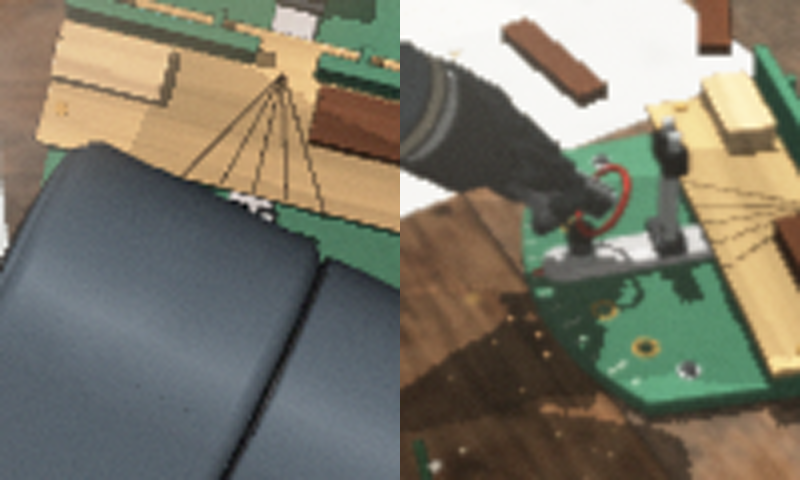

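Emit:
send_rows --plan '[{"linear": [0, 0.15, 0], "roll": 0}, {"linear": [0, 0.15, 0], "roll": 0}, {"linear": [-0.1, -0.09, -0.01], "roll": 0}, {"linear": [-0.1, -0.09, -0.01], "roll": 0}, {"linear": [-0.05, -0.04, 0], "roll": 0}]'

```text
t: 18.3
tcp_pos: [0.5619, -0.0467, 0.08]
tool_rot: [0.332, 0.654, -0.636, 0.239]
force: [-0.4, -0.6, -0.4]
finger_gap: 0.001
```

```bash
python3 st.py
```

```text
t 18.3 q [-0.431  0.834  2.279  2.741  0.805 -1.454] tcp [ 0.5619 -0.0467  0.08  ] gap 0.0 F [-0.4 -0.6 -0.4]
axes x,y,z: [[-0.665, 0.129, -0.735], [0.739, -0.03, -0.674], [-0.109, -0.991, -0.075]]
```

Emit:
send_rows --plan '[{"linear": [-0.08, -0.07, -0.01], "roll": 0}, {"linear": [-0.08, -0.07, -0.01], "roll": 0}, {"linear": [-0.08, -0.07, -0.01], "roll": 0}, {"linear": [0, 0, 0], "roll": 0}, {"linear": [0, 0, 0], "roll": 0}]'

```text
t: 18.92
tcp_pos: [0.5614, -0.0463, 0.0884]
tool_rot: [0.331, 0.655, -0.637, 0.238]
force: [-2.6, -0.1, -4.0]
finger_gap: 0.005
```

```bash
python3 st.py
```

```text
t 18.93 q [-0.43   0.807  2.278  2.731  0.776 -1.437] tcp [ 0.5614 -0.0463  0.0884] gap 0.0 F [-2.6 -0.1 -4. ]
axes x,y,z: [[-0.668, 0.129, -0.733], [0.736, -0.03, -0.676], [-0.109, -0.991, -0.076]]
```

Emit:
send_rows --plan '[{"linear": [-0.08, -0.07, -0.01], "roll": 0}, {"linear": [-0.08, -0.07, -0.01], "roll": 0}, {"linear": [-0.08, -0.07, -0.01], "roll": 0}, {"linear": [0, 0, 0], "roll": 0}, {"linear": [0, 0, 0], "roll": 0}]'

```text
t: 19.55
tcp_pos: [0.5617, -0.046, 0.0983]
tool_rot: [0.331, 0.654, -0.637, 0.239]
force: [-4.7, 0.7, -6.2]
finger_gap: 0.002
```

```bash
python3 st.py; python3 pic.py a3
```

```text
t 19.55 q [-0.429  0.777  2.277  2.718  0.749 -1.419] tcp [ 0.5617 -0.046   0.0983] gap 0.0 F [-4.7  0.7 -6.2]
axes x,y,z: [[-0.667, 0.129, -0.734], [0.737, -0.029, -0.675], [-0.109, -0.991, -0.075]]
top tip px [[297.  208.9]] crop (240, 140)
side tip px [[274.  213.9]] crop (220, 170)
```

View pics/a3.png

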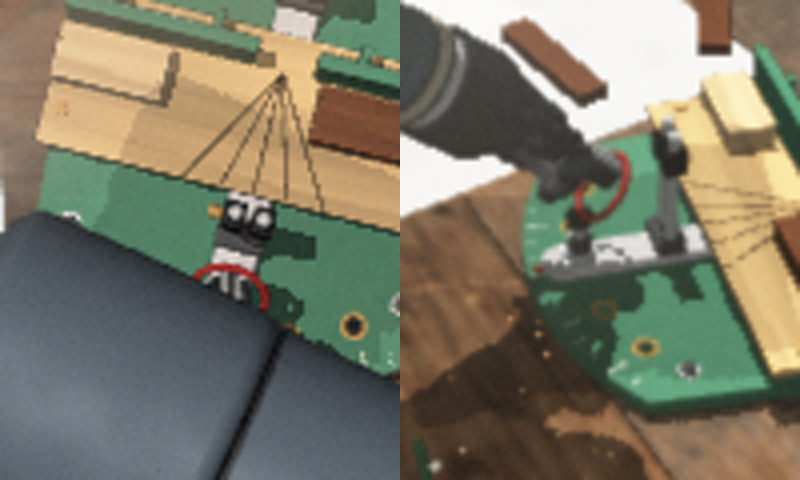

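The ring has risen about 3 px in the side view, roughly 11 mm, with Fz at -6 N. I'll lift slightly more and then swing.

Emit:
send_rows --plan '[{"linear": [-0.05, -0.05, 0], "roll": 0}, {"linear": [-0.05, -0.04, -0.01], "roll": 0}, {"linear": [0, 0, 0], "roll": 0}, {"linear": [0, 0, 0], "roll": 0}, {"linear": [0, 0, 0], "roll": 0}]'

```text
t: 20.27
tcp_pos: [0.5617, -0.0461, 0.1023]
tool_rot: [0.331, 0.654, -0.637, 0.239]
force: [-5.2, 0.1, -6.4]
finger_gap: -0.001
```

```bash
python3 st.py; python3 pic.py a4
```

```text
t 20.27 q [-0.429  0.765  2.276  2.712  0.736 -1.411] tcp [ 0.5617 -0.0461  0.1023] gap -0.0 F [-5.2  0.1 -6.4]
axes x,y,z: [[-0.667, 0.129, -0.733], [0.737, -0.029, -0.676], [-0.109, -0.991, -0.075]]
top tip px [[297.1 208.7]] crop (240, 140)
side tip px [[274.  212.8]] crop (220, 170)
```

View pics/a4.png

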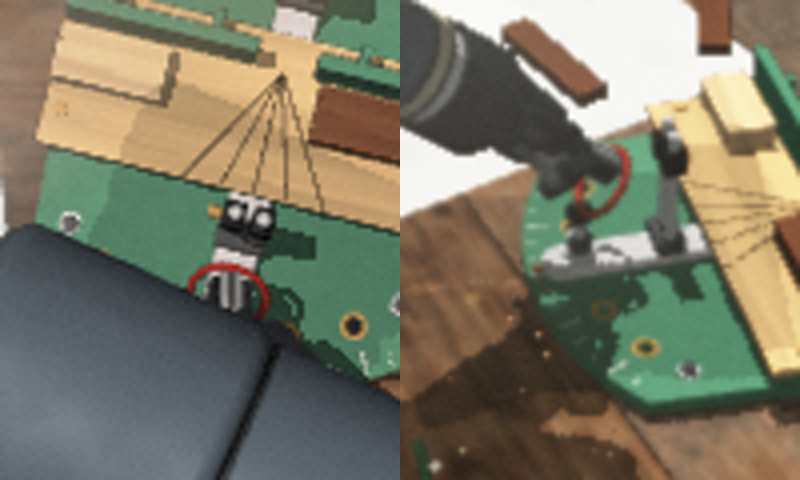

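Emit:
send_rows --plan '[{"linear": [0, -0.01, 0.14], "roll": 0}, {"linear": [0, -0.01, 0.14], "roll": 0}, {"linear": [0, -0.01, 0.14], "roll": 0}, {"linear": [0, -0.01, 0.14], "roll": 0}, {"linear": [-0.01, -0.01, 0.14], "roll": 0}]'

```text
t: 21.0
tcp_pos: [0.5575, -0.0662, 0.1014]
tool_rot: [0.33, 0.655, -0.637, 0.238]
force: [-7.9, 1.6, -5.9]
finger_gap: 0.0
```

```bash
python3 st.py
```

```text
t 21.0 q [-0.489  0.766  2.278  2.646  0.74  -1.405] tcp [ 0.5575 -0.0662  0.1014] gap 0.0 F [-7.9  1.6 -5.9]
axes x,y,z: [[-0.67, 0.129, -0.732], [0.735, -0.028, -0.678], [-0.108, -0.991, -0.076]]
```

Emit:
send_rows --plan '[{"linear": [-0.01, 0, 0.14], "roll": 0}, {"linear": [-0.01, 0, 0.14], "roll": 0}, {"linear": [-0.01, 0, 0.14], "roll": 0}, {"linear": [-0.01, 0, 0.14], "roll": 0}, {"linear": [-0.01, 0, 0.14], "roll": 0}]'

```text
t: 21.62
tcp_pos: [0.5558, -0.0874, 0.1007]
tool_rot: [0.33, 0.655, -0.637, 0.237]
force: [-8.1, 1.3, -6.4]
finger_gap: -0.001
```

```bash
python3 st.py; python3 pic.py a5
```

```text
t 21.62 q [-0.546  0.766  2.271  2.581  0.735 -1.391] tcp [ 0.5558 -0.0874  0.1007] gap -0.0 F [-8.1  1.3 -6.4]
axes x,y,z: [[-0.67, 0.13, -0.731], [0.734, -0.029, -0.678], [-0.109, -0.991, -0.076]]
top tip px [[313.3 211.3]] crop (240, 140)
side tip px [[279.5 222.4]] crop (220, 170)
```

View pics/a5.png

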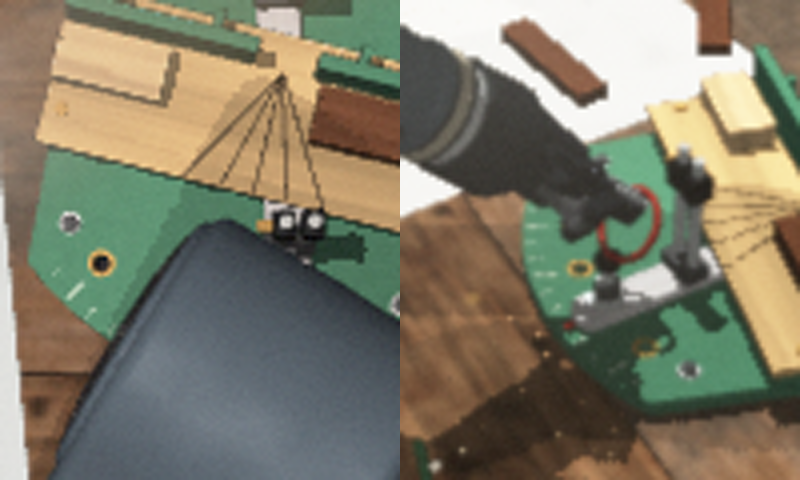

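Run:
```python
from h import *
g=np.load("g.npy")
for a in(0,-.2,-.24,-.262,-.28):
    w=g2w(g,[polar(.112,a,.125),polar(.202,a,.025)])
    t=(proj("top",w)-[240,140])*4;s=(proj("side",w)-[220,170])*4+[400,0]
    print(a,t.round(0).tolist(),s.round(0).tolist())
```

```text
0 [[247.0, 215.0], [208.0, 365.0]] [[669.0, 132.0], [541.0, 266.0]]
-0.2 [[283.0, 220.0], [268.0, 373.0]] [[682.0, 151.0], [561.0, 303.0]]
-0.24 [[290.0, 220.0], [280.0, 373.0]] [[686.0, 155.0], [566.0, 310.0]]
-0.262 [[294.0, 220.0], [287.0, 373.0]] [[688.0, 157.0], [569.0, 314.0]]
-0.28 [[298.0, 220.0], [293.0, 373.0]] [[690.0, 158.0], [572.0, 317.0]]
```

```bash
cat > ang.py <<'E'
from h import *
import sys
g=np.load("g.npy")
# Phase: match post-head + arm tip using template from frame0 at shifted position
a0=cv2.imread("pics/side0.png");im=manip.snapshot("side")
def red(a,x0,x1,y0,y1):
    h=a[y0:y1,x0:x1].astype(int);m=(h[...,2]>h[...,1]*2)&(h[...,2]>h[...,0]*2)&(h[...,2]>60)
    w=np.where(m,h[...,2]-h[...,1],0).astype(float);ys,xs=np.mgrid[y0:y1,x0:x1]
    return np.array([(w*xs).sum(),(w*ys).sum()])/w.sum(),m.sum()
c0,n0=red(a0,248,260,232,243);c1,n1=red(im,254,268,242,258);print(c0,n0,c1,n1)
dl=c1-c0
P=lambda a:proj("side",g2w(g,polar(.205,a,.022)))[0]
o=least_squares(lambda a:P(a[0])-P(0)-dl,[-.25]);print("angle tip",o.x,o.fun)
t0=cv2.imread("pics/top0.png");t1=manip.snapshot("top")
for n,A,B,z in(("top",t0,t1,.128),("side",a0,im,.125)):
    u=proj(n,g2w(g,polar(.112,0,z)))[0].round().astype(int);k=6
    T=A[u[1]-k:u[1]+k+1,u[0]-k:u[0]+k+1]
    v=u-k;S=B[v[1]-10:v[1]+k*2+12,v[0]-4:v[0]+k*2+24]
    r=cv2.matchTemplate(S,T,cv2.TM_CCOEFF_NORMED);_,m,_,l=cv2.minMaxLoc(r)
    x,y=l
    sub=lambda p:(p[0]-p[2])/(2*(p[0]-2*p[1]+p[2])) if len(p)==3 else 0
    x+=sub(r[l[1],l[0]-1:l[0]+2]);y+=sub(r[l[1]-1:l[1]+2,l[0]])
    dl=np.array([x-4,y-10]);Q=lambda a:proj(n,g2w(g,polar(.112,a,z)))[0]
    o=least_squares(lambda a:Q(a[0])-Q(0)-dl,[-.25]);print(n,"post",round(m,2),dl.round(2),o.x,o.fun.round(2))
E
python3 ang.py
```

```text
[nan nan] 0 [261.47706422 251.        ] 2ang.py:9: RuntimeWarning: invalid value encountered in divide
  return np.array([(w*xs).sum(),(w*ys).sum()])/w.sum(),m.sum()
Traceback (most recent call last):
  File "ang.py", line 13, in <module>
    o=least_squares(lambda a:P(a[0])-P(0)-dl,[-.25]);print("angle tip",o.x,o.fun)
ValueError: Residuals are not finite in the initial point.
```

```bash
sed -i 's/\*2)&(h\[...,2\]>h\[...,0\]\*2)/*1.6)\&(h[...,2]>h[...,0]*1.6)/; s/^o=least.*angle tip.*$/try:\n    o=least_squares(lambda a:P(a[0])-P(0)-dl,[-.25]);print("angle tip",o.x,o.fun)\nexcept Exception as e: print(e)/; s/^dl=c1-c0/dl=c1-c0/' ang.py; sed -i 's/248,260,232,243/246,260,228,243/' ang.py
python3 - <<'E'
s=open('ang.py').read()
s=s.replace('P=lambda a:proj("side",g2w(g,polar(.205,a,.022)))[0]\no=','P=lambda a:proj("side",g2w(g,polar(.205,a,.022)))[0]\no=')
open('ang.py','w').write(s)
E
python3 ang.py
```

```text
[254.425 237.   ] 2 [261.47321429 251.        ] 2
angle tip [-0.28395395] [ 0.89042183 -0.76391938]
top post 0.68 [19.81  2.11] [-0.43355046] [-0.36 -1.79]
side post 0.89 [5.76 7.12] [-0.30767614] [-0.05  0.06]
```

Emit:
send_rows --plan '[{"linear": [0.1, 0.12, 0.01], "roll": 0}, {"linear": [0.1, 0.12, 0.01], "roll": 0}, {"linear": [0.1, 0.12, 0.01], "roll": 0}, {"linear": [0.1, 0.12, 0.01], "roll": 0}, {"linear": [0.05, 0.06, 0.01], "roll": 0}]'

```text
t: 22.5
tcp_pos: [0.5611, -0.0888, 0.0818]
tool_rot: [0.333, 0.653, -0.636, 0.24]
force: [-6.2, -0.6, -0.8]
finger_gap: 0.001
```

```bash
python3 st.py; python3 pic.py a6
```

```text
t 22.5 q [-0.542  0.826  2.263  2.616  0.788 -1.433] tcp [ 0.5611 -0.0888  0.0818] gap 0.0 F [-6.2 -0.6 -0.8]
axes x,y,z: [[-0.664, 0.13, -0.737], [0.74, -0.031, -0.672], [-0.11, -0.991, -0.075]]
top tip px [[313.3 209.9]] crop (240, 140)
side tip px [[281.3 227.6]] crop (220, 170)
```

View pics/a6.png

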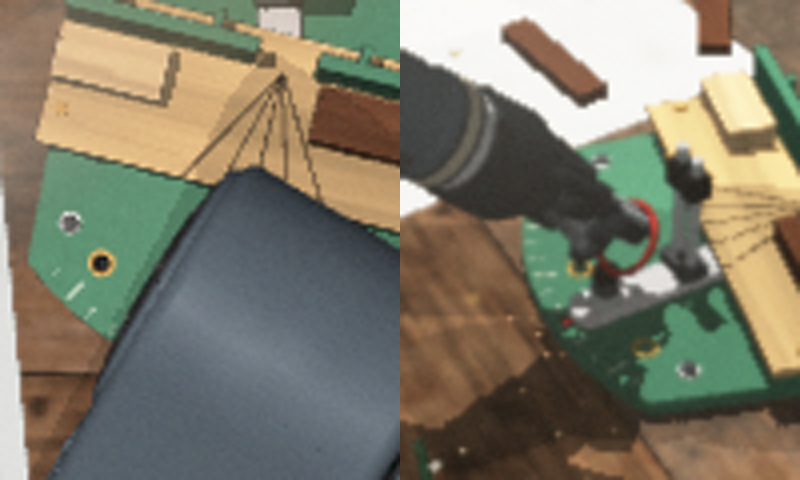

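Emit:
send_rows --plan '[{"linear": [0.03, -0.1, 0], "roll": 0}, {"linear": [0.03, -0.1, 0], "roll": 0}, {"linear": [0.03, -0.1, 0], "roll": 0}, {"linear": [0.03, 0, 0], "roll": 0}, {"linear": [0, 0, 0], "roll": 0}]'

```text
t: 23.22
tcp_pos: [0.5522, -0.0879, 0.0848]
tool_rot: [0.332, 0.654, -0.636, 0.24]
force: [-0.8, -0.1, -0.2]
finger_gap: 0.003
```

```bash
python3 st.py; python3 pic.py a7
python3 - <<'E'
import cv2,numpy as np
E
```

```text
t 23.23 q [-0.554  0.823  2.286  2.613  0.805 -1.447] tcp [ 0.5522 -0.0879  0.0848] gap 0.0 F [-0.8 -0.1 -0.2]
axes x,y,z: [[-0.664, 0.129, -0.736], [0.739, -0.03, -0.673], [-0.109, -0.991, -0.075]]
top tip px [[313.  213.3]] crop (240, 140)
side tip px [[278.3 227.5]] crop (220, 170)
```

View pics/a7.png

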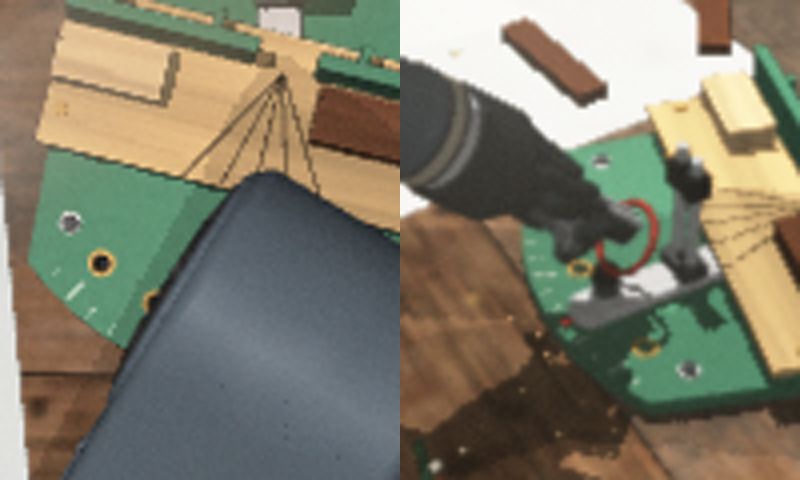

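```bash
python3 - <<'E'
from h import *
g=np.load("g.npy")
for a in(0,-.24,-.262,-.285):
  for l in(0,.01):
    print(a,l,((proj("side",g2w(g,polar(.159,a,.075+l)))-[220,170])*4+[400,0]).round(0))
E
python3 ang.py
python3 - <<'E'
import cv2,numpy as np
a=cv2.imread("pics/a7.png")[:,400:];b=cv2.imread("pics/a1.png")[:,400:]
cv2.imwrite("pics/cmp.png",np.hstack([cv2.resize(x[80:380,100:350],None,fx=1.6,fy=1.6) for x in(b,a)]))
E
```

```text
0 0 [[601. 201.]]
0 0.01 [[601. 189.]]
-0.24 0 [[623. 234.]]
-0.24 0.01 [[623. 223.]]
-0.262 0 [[625. 237.]]
-0.262 0.01 [[626. 226.]]
-0.285 0 [[628. 240.]]
-0.285 0.01 [[629. 229.]]
[254.425 237.   ] 2 [261. 250.] 3
angle tip [-0.26623183] [ 0.68852543 -0.56700445]
top post 0.54 [22.48 -4.31] [-0.52771081] [1.09 3.6 ]
side post 0.9 [5.02 6.31] [-0.27419046] [-0.12  0.13]
```

View pics/cmp.png

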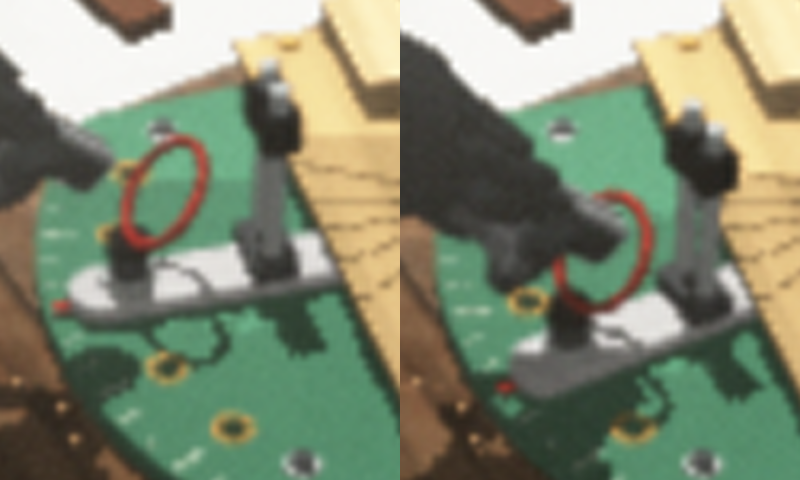

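The ring sits back on its boss as at the start, at (277,229), and the arm measures about -0.27 rad. The contact forces are near zero. I'll centre the finger and withdraw it along its axis.

Emit:
send_rows --plan '[{"linear": [0.12, 0, 0], "roll": 0}, {"linear": [0.1, 0, 0], "roll": 0}, {"linear": [0, -0.2, 0], "roll": 0}, {"linear": [0, -0.3, 0], "roll": 0}, {"linear": [0, -0.4, 0], "roll": 0}]'

```text
t: 24.05
tcp_pos: [0.5269, -0.086, 0.0983]
tool_rot: [0.332, 0.654, -0.636, 0.239]
force: [-0.3, 0.6, 0.3]
finger_gap: 0.002
```

Emit:
send_rows --plan '[{"linear": [0, -0.5, 0], "roll": 0}, {"linear": [0, -0.4, 0], "roll": 0}, {"linear": [-0.3, -0.3, 0], "roll": 0}, {"linear": [-0.5, -0.5, 0], "roll": 0}, {"linear": [-0.5, -0.5, 0], "roll": 0}]'

```text
t: 24.68
tcp_pos: [0.5039, -0.0891, 0.1716]
tool_rot: [0.331, 0.654, -0.637, 0.239]
force: [-0.4, 0.4, 0.7]
finger_gap: -0.001
```

```bash
python3 st.py; python3 pic.py a8; python3 ang.py
```

```text
t 24.68 q [-0.646  0.558  2.375  2.395  0.667 -1.277] tcp [ 0.5039 -0.0891  0.1716] gap -0.0 F [-0.4  0.4  0.7]
axes x,y,z: [[-0.666, 0.129, -0.735], [0.738, -0.03, -0.674], [-0.109, -0.991, -0.075]]
top tip px [[316.5 230.1]] crop (240, 140)
side tip px [[262.4 207. ]] crop (220, 170)
[254.425 237.   ] 2 [261.44117647 250.        ] 2
angle tip [-0.27093791] [ 0.42431969 -0.353282  ]
top post 0.67 [19.11  2.07] [-0.41886804] [-0.3  -1.62]
side post 0.9 [5.03 6.34] [-0.27489205] [-0.11  0.11]
```

View pics/a8.png

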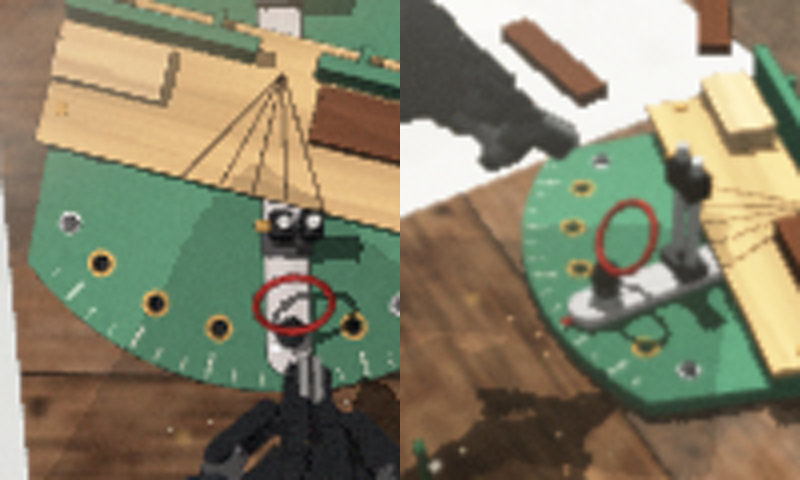

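Run:
```python
from h import *
for n in("top","side"):
    cv2.imwrite(f"pics/{n}_end.png",manip.snapshot(n))
```

```text
(no output)
```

View pics/top_end.png

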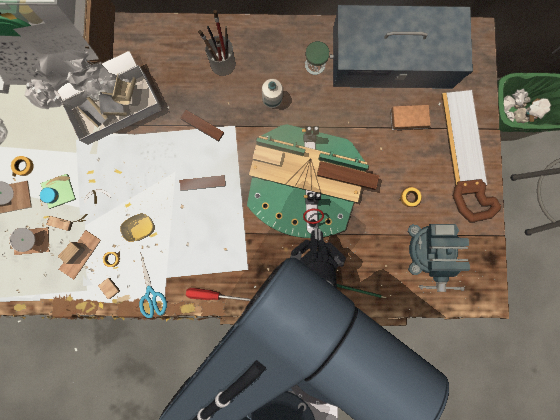

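View pics/side_end.png

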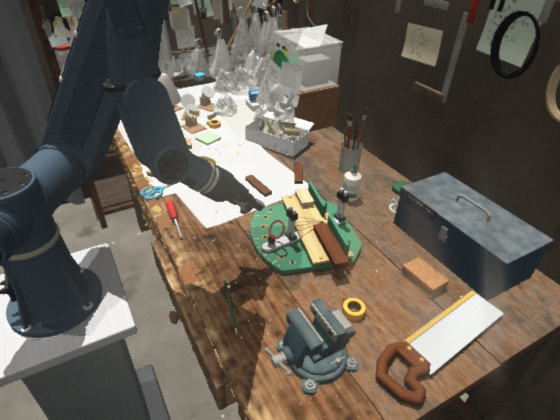

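The loose items all sit where they started, including the batten at (346,176) and the pencil at (230,305) in the side view. The finger is clear of the ring.

```bash
python3 -c "
from station import manip
print(manip.sign_off(), manip.sense()['t'])"
```

```text
the job is handed in; nothing more can be done
the job is handed in; nothing more can be done
```

The saw arm is now in the next hole on the right, the side where the dark batten lies, with the pin home and the finger out of the ring. I handed the job in at about 25 s.

**How it was done:** the moves have no direct tilt, so I pushed the arm against its reach limit high above the bench until the finger pointed about 42° down. I hooked the shut fingertip through the ring, lifted the pin about 15 mm with the arm still straight, swung one hole to the right, lowered the pin and withdrew along the finger's axis. The gripper stayed shut the whole time, and the forces I read between moves stayed at about 10 N or less.

**Last checks:**
- **Arm angle:** the side view gives -0.271 rad from the arm's tip and -0.275 rad from the post, against a target of -0.262 ± 0.03.
- **Pin:** the ring is within about 2 mm of where it should be with the pin fully home; a pin riding on the plate would sit 10 mm higher. The pictures can't confirm the 2 mm limit any more closely than that.
- **Surroundings:** the batten, the offcut and the other loose items look unmoved in both pictures.

**Checks that disagreed:**
- The same post check in the top view gave about -0.42 rad. I ignored it because the gripper and arm were in the way and the match was poor.
- Before the pin dropped in, the side view put the arm slightly past the hole, at -0.28 to -0.31 rad. It then settled to -0.27.

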